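# Lock the bench polisher on

### The arm

A 6-joint arm with a two-finger parallel gripper is mounted at the origin on the work surface; the furniture and walls round the work are solid. World frame = base frame: x ahead of the robot, y to its left, z up, the work surface at z = 0. Lengths are in m, angles in rad, forces in N, time in s.
With the tool pointing down it reaches from about 0.15 to 0.775 m from the base axis. Payload 6.1 kg.
Tool frame: the origin (TCP) lies between the finger pads; the fingertips stand 22 mm ahead of it and the grasp point (between the pads) lies 3 mm ahead of it; y points along the fingers, x is the direction in which the jaws open and shut, and the axes are right-handed (so a half turn about y gives the same grasp; the last joint's range is limited). The gripper opens to 85 mm and grips with 20 to 120 N. Pads are 22 mm wide; open, the fingers measure 114 mm over their backs; the gripper's body (76 mm by 85 mm) begins 54 mm behind the grasp point. The pads swing forward as they close: fully open they stand 13 mm farther back than shut.
Start: joints at [1.299, 0.126, -0.04, 1.405, 0, 1.571], TCP at [0.141, 0.506, 0.253] pointing down, gripper open.
Joint ranges: [-2.72, 2.72], [-0.95, 1.95], [-1.27, 1.35], [-1.78, 2.02], [-1.46, 1.47], [-3.14, 3.14]. Speed limits (rad/s): [2.39, 2.39, 3.01, 3.14, 3.14, 3.14].

### API

Orientations are given as a unit quaternion [x, y, z, w].
In Python, from cell import r gives the robot as it stands.
- The arm moves only by the tool servo_tool, never from a script. Its arguments are lists of equal length, an entry for each row: "offset": the shift along the tool's x, y, z normalised to -1 to 1, where 1 is 0.12 m, a list of three; "twist": the turn, a rotation vector about the tool's x, y, z normalised to -1 to 1, where 1 is 90 degrees, a list of three. In form: {"offset": [[tx, ty, tz], ...], "twist": [[rx, ry, rz], ...]}. A call has 1 to 12 rows; each row shifts and turns the commanded pose from where the row before left it, along the tool's axes as they then stand; what a row does not reach is not made up. A row lasts 1/8 s, in which the tool goes at most 62.5 mm and 10.7 degrees, less where a joint would pass 70% of its speed; a pose out of reach is approached as far as the arm can. A call with a number of a shift or a turn outside -1 to 1 is refused whole. A call with a gripper value outside its range is refused whole. "claw" is the closure, from -1 (fully open) to 1 (shut), so that 0 is half open, set as the call begins (left out, the last holds). The fingers move at their own pace and stop on an object; the grip force is fixed at half the most. Time passes only in rows, so rows that do not move let the fingers close. It gives the time, the measured TCP pose, the force and the opening at its end, in the units of the state.
- r.get_state(): the state, without advancing time (a new reading comes with each control period).
- r.read_camera(name): name is "side" or "top" or "wrist"; returns a dict with "img" (480x640x3 uint8, blue, green, red), "depth" (480x640 float32, m along the optical axis (not along the pixel's ray), 0 where there is no reading), "camera_matrix" (3x3 intrinsics, pixels), "R" (3x3) and "t" (3): a world point X has camera coordinates R X + t. Camera axes: x right, y down, z forward; pixel columns grow to the right and rows downward; lengths in m; the calibration is good to about 2 mm. A picture is of the moment at which its call begins.
- r.sign_off(): hands the job in, once; it reports no verdict.
The state is a dict: "t": time; "qpos": joint angles; "qd": joint speeds; "joint_efforts": joint torques, N m; "ee_pos": TCP position; "tcp_rot": TCP orientation; "wrist_force": force on the tool from outside, world axes, zero at the start; "moment": the same for the moment, N m; "width": finger opening in m.
Only numpy, scipy, OpenCV 4.12 (cv2) and the standard library are available. Lean on these libraries where they do the work, as an engineer would, in place of code of your own. Each camera call takes 0.05 s, during which the arm holds its last target. There are 200 camera calls.

### The job

Set the polisher that is clamped in the bench cradle to run hands-free: squeeze its broad trigger fully home with one finger, and only then, keeping it squeezed, push the round lock-on button on its side all the way in with the other finger; then ease off the trigger so that it stays held in by the lock, and move clear. Press firmly but do not force the trigger or button, and leave the things lying round it where they are.

Things in the scene. Friction and masses are not known exactly. Their poses are not given: they have to be found in the camera images.
- polisher: cordless straight polisher, about 380 mm long, felt wheel at one end, battery pack at the other, clamped in the cradle; origin on its long axis. x across, y along it to the felt wheel, z out of the trigger, leaning 22 to 37 deg from vertical roughly towards the robot; the lock button is on the -x side, the lower one, towards the robot. It does not yield
- trigger_face (a point): centre of the outer face of the trigger: a broad flat grey pad with thin black ridges, 46 (x) x 70 (y) x 10 mm, on the black grip; moves with it. Axes as the polisher's; squeezed straight along -z by a fingertip anywhere on it. The face stands 24 mm above the grip's flat top when out, 10 mm when squeezed home, and is then 1 mm below the lock button's lowest edge
- button_face (a point): centre of the outer end of the round grey lock-on button, 22 mm in diameter, in the cheek; moves with it. Axes as the polisher's; pushed along +x, towards the trigger. With both out it lies 53 mm to -x of trigger_face, at the same y, 2 mm lower in z. Outside it is free space down to the cradle. A finger outside it, level with one that stands on the squeezed trigger, meets it
- cheek_top (a point): centre of the top of the cheek, an upright black wall 12 mm thick (x) and 52 mm long (y) along the -x edge of the trigger, fixed on the polisher, axes alike; it comes to lie between the two fingers. 26 mm above the squeezed trigger's face; its outer side is 13 mm inside the resting button's end (a collar 31 mm wide stands out 3 mm there), its inner side 3 mm from the trigger
- trigger (a joint): travel of the trigger, m: 0 out, 0.014 squeezed home on a hard stop. Spring: about 5 N at first, 10 N at the stop. Held by the lock it rests at about 0.007, further out than when squeezed home. Squeezing it fully again and letting go releases the lock. A rubbery fingertip pushed hard sideways along its face by the arm can dig in and jam; closing the two fingers towards each other does not
- lock_button (a joint): travel of the lock-on button, m: 0 out, 0.009 fully in on a hard stop. Spring 2 to 4 N. Unless the trigger is squeezed beyond about 0.012 a catch stops the button after 1 mm, and pushing it then jams the trigger. When the trigger is then eased off, the catch draws the button in and holds both; let go with the trigger still squeezed home, the button springs out again
- cradle: steel plate 150 x 260 mm with two aluminium saddles and clamp rings that holds the polisher, bolted to the table; origin on the table under the polisher's axis, which is 112 mm up; y along the polisher towards the felt wheel. Trigger and button lie 45 mm on its -y side
- cover: bystander: round pale alloy cover, 198 mm across, 60 mm high, behind the polisher; origin at the centre of its underside
- aerosol: bystander: upright spray can, 67 mm in diameter, 202 mm high, behind the polisher; origin at the centre of its underside
- tape_roll: bystander: roll of masking tape lying flat, 112 mm across, 30 mm high, on the robot's side of the polisher; origin at the centre of its underside
- ratchet: bystander: ratchet handle lying flat, 194 mm long, 31 mm high, on the robot's side of the polisher; origin at the centre of its underside

How it is judged:
On the way, in this order (a step that is already met when the one before it is completed fails the run):
1. the trigger is squeezed home (travel over 11.5 mm) with the lock button still out (under 4 mm) (value of joint trigger above 0.0115 m and value of joint lock_button below 0.004 m), for 0.1 s.
2. the lock button is pushed in (over 6 mm) while the trigger stays squeezed (over 10.5 mm) (value of joint trigger above 0.0105 m and value of joint lock_button above 0.006 m), for 0.05 s.
3. the trigger is eased back onto the lock (5 to 10 mm) with the button in (over 6 mm) (value of joint trigger between 0.005 and 0.01 m and value of joint lock_button above 0.006 m), for 0.2 s.
At the end, for the whole second after the job is handed in: the trigger rests on its lock, 5 to 10 mm in, with the lock button more than 6 mm in, and the four bystanders are within 30 mm of where they stood (all of step 3 and distance of each of cover, aerosol, tape_roll, ratchet from where it was at the start of the episode below 0.03 m); the robot touches nothing.
It fails at once if trigger or lock button forced with more than 60 N (contact force between any of the arm, the fingers and trigger above 60 N or contact force between any of the arm, the fingers and lock_button above 60 N).
It fails at once if a bystander moved more than 30 mm (distance of any of cover, aerosol, tape_roll, ratchet from where it was at the start of the episode above 0.03 m).
It also fails if it takes over 32 s, if anything falls off the work surface, if the arm or the gripper's body presses on something with over 40 N, if the wrist force passes 120 N, or if a joint passes its speed limit or range.

## Working session

There is one attempt and no reset: what is moved stays moved. The work goes in short steps, Python scripts to look and compute and a tool call to move; the robot and the scene stay as the last step left them, time stands still between calls to the robot, and variables do not carry over. Pictures are saved under pics/ and viewed, about 8 in all and at most 12, crops included, and the job is handed in when it is done.

Besides the shell and the picture viewer there is one more tool, called after ">>>" by a JSON object that holds its "fn" and its "kwargs". servo_tool: Moves the arm, as the interface text tells. Scaled input: -1 to 1 covers 0.12 m each way for a shift and 90 degrees each way for a turn. Its arguments: {"type":"object","properties":{"offset":{"type":"array"},"twist":{"type":"array"},"claw":{"type":"number"}},"required":["offset","twist"]}

```bash
ls; mkdir -p pics; python3 - <<'E'
from cell import r
import cv2,numpy as np
s=r.get_state();print(s)
for n in("side","top","wrist"):
    c=r.read_camera(n);cv2.imwrite(f"pics/{n}0.png",c["img"]);np.savez(f"pics/{n}0.npz",**c)
    print(n,c["camera_matrix"].round(1).tolist(),c["R"].round(3).tolist(),c["t"].round(3).tolist())
E
```

```text
pics
{'t': 0.0, 'qpos': array([ 1.29901485e+00,  1.26403877e-01, -4.05889478e-02,  1.40540618e+00,
       -1.85509438e-05,  1.57081991e+00]), 'qd': array([ 0.00018022,  0.00265098,  0.00036116, -0.00030685, -0.00199751,
        0.00095588]), 'joint_efforts': array([-2.06957825e-04, -4.35910356e+01,  3.52924776e+01,  1.71949784e-02,
       -5.20030278e-05, -4.82749030e-06]), 'ee_pos': array([0.14084203, 0.50537631, 0.25252464]), 'tcp_rot': array([ 0.56347976,  0.42720002, -0.42809459, -0.56278391]), 'wrist_force': array([ 0.56644667,  1.11595469, -0.44288955]), 'moment': array([-0.04164036,  0.03816591,  0.02592085]), 'width': 0.0853559144042435}
side [[602.4, 0.0, 326.7], [0.0, 602.4, 236.1], [0.0, 0.0, 1.0]] [[0.999, -0.031, 0.018], [-0.003, -0.576, -0.817], [0.036, 0.817, -0.576]] [-0.588, 0.059, 1.217]
top [[444.4, 0.0, 307.7], [0.0, 444.4, 235.6], [0.0, 0.0, 1.0]] [[0.015, -0.999, -0.037], [-0.996, -0.011, -0.088], [0.088, 0.038, -0.995]] [-0.065, 0.604, 0.946]
wrist [[421.4, 0.0, 315.1], [0.0, 421.4, 235.7], [0.0, 0.0, 1.0]] [[0.269, 0.963, -0.001], [0.912, -0.255, 0.322], [0.31, -0.087, -0.947]] [-0.524, -0.041, 0.38]
```

View pictures.

View pics/top0.png

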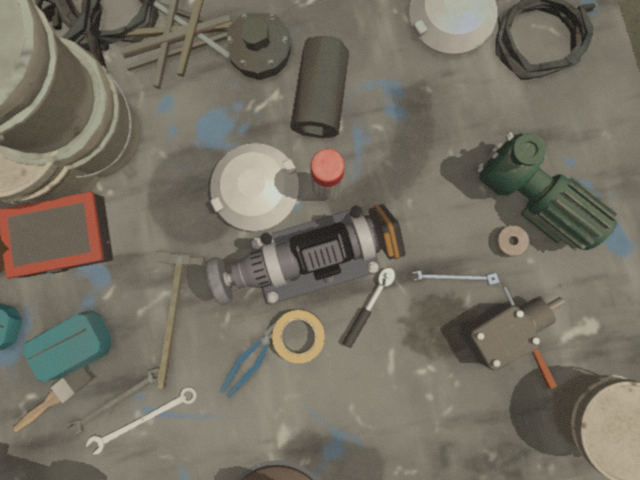

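View pics/side0.png

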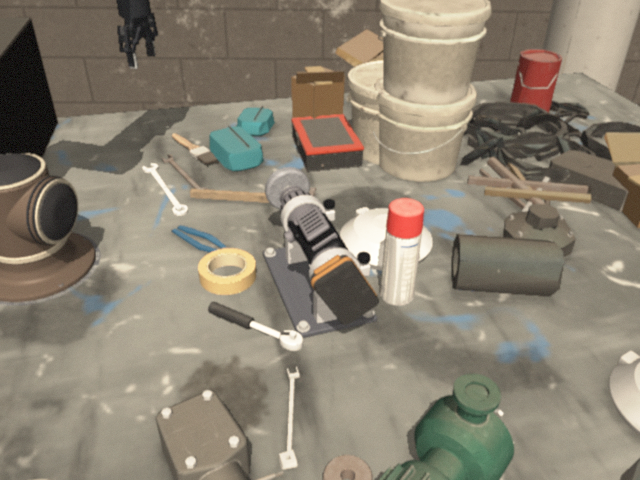

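```bash
cat > h.py <<'E'
import numpy as np,cv2
from scipy.spatial.transform import Rotation as Rn
def cloud(c):
    d=c["depth"];K=c["camera_matrix"];v,u=np.indices(d.shape)
    P=np.stack([(u-K[0,2])/K[0,0]*d,(v-K[1,2])/K[1,1]*d,d],-1)
    X=(P-c["t"])@c["R"]; X[d==0]=np.nan
    return X
E
python3 - <<'E'
from h import *
from cell import r
c=np.load("pics/top0.npz");X=cloud(c)
for n,(u,v) in dict(wheel=(220,278),trig=(322,255),trigL=(308,259),trigR=(336,252),batt=(392,232),roll=(298,310),can=(327,165),cover=(255,185),ratch=(388,275),plateL=(272,297),plateR=(373,267),table=(420,300)).items(): print(n,X[v,u].round(3))
im=c["img"][195:320,240:420]
cv2.imwrite("pics/crop1.png",cv2.resize(im,None,fx=4.4,fy=4.4,interpolation=cv2.INTER_CUBIC))
s=r.get_state();print(Rn.from_quat(s["tcp_rot"]).as_matrix().round(3).tolist())
w=np.load("pics/wrist0.npz");print("wristcam",(-w["R"].T@w["t"]).round(3))
E
```

```text
wheel [0.511 0.103 0.154]
trig [ 0.557 -0.089  0.168]
trigL [ 0.549 -0.063  0.166]
trigR [ 0.563 -0.115  0.166]
batt [ 0.6   -0.217  0.176]
roll [ 0.444 -0.039  0.031]
can [ 0.719 -0.097  0.201]
cover [0.71  0.056 0.059]
ratch [ 0.522 -0.231  0.03 ]
plateL [0.471 0.019 0.024]
plateR [ 0.539 -0.2    0.02 ]
table [ 0.468 -0.304  0.002]
[[0.268, -0.0, -0.963], [0.963, -0.001, 0.268], [-0.001, -1.0, -0.0]]
wristcam [0.061 0.528 0.373]
```

View pics/crop1.png

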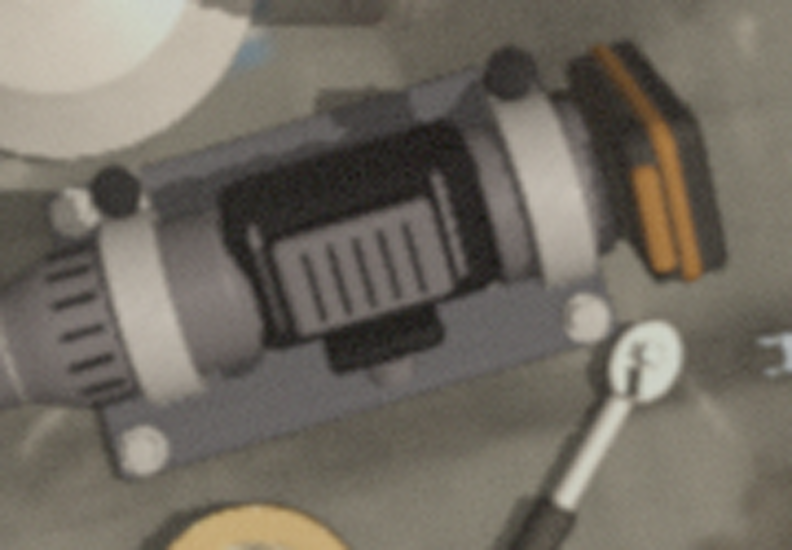

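```bash
python3 - <<'E'
from h import *
c=np.load("pics/top0.npz");X=cloud(c)
q=np.array([[278,245],[430,200],[450,290],[305,332]])/4.4+[240,195]
m=np.zeros((480,640),np.uint8);cv2.fillConvexPoly(m,q.round().astype(int),1);m=cv2.erode(m,np.ones((3,3)))
P=X[m>0];P=P[~np.isnan(P[:,0])];C=np.median(P,0)
for _ in range(3):
    A=np.c_[P[:,:2]-C[:2],np.ones(len(P))];k=np.linalg.lstsq(A,P[:,2]-C[2],rcond=None)[0];e=P[:,2]-C[2]-A@k
    P=P[abs(e)<0.006]
n=np.r_[-k[:2],1];n/=np.linalg.norm(n);print(len(P),C,e.std(),n,"lean",np.degrees(np.arccos(n[2])))
# corners on plane & axis dir
K=c["camera_matrix"];o=-c["R"].T@c["t"]
def ray(u,v): return c["R"].T@np.array([(u-K[0,2])/K[0,0],(v-K[1,2])/K[1,1],1])
Q=np.array([o+ray(*p)*((C+[0,0,k[2]]-o)@n)/(ray(*p)@n) for p in q]);print(Q.round(4),Q.mean(0).round(4))
print([np.linalg.norm(Q[i]-Q[(i+1)%4]).round(4) for i in range(4)])
yd=Q[0]+Q[3]-Q[1]-Q[2];print("yaw",np.degrees(np.arctan2(-yd[0],yd[1])),yd/np.linalg.norm(yd))
# ring tops for axis yaw via plate: dark plate bolts
for p in [(272,297),(373,267)]:print(X[p[1]-2:p[1]+3,p[0]-2:p[0]+3].reshape(-1,3).mean(0))
for cr in [(385,335),(390,372),(405,345)]:
    u,v=int(240+cr[0]/4.4),int(195+cr[1]/4.4);print(cr,X[v,u].round(4))
E
```

```text
642 [ 0.55626725 -0.09138797  0.16710562] 0.0014048156171618028 [-0.46288179 -0.15089313  0.87348252] lean 29.13411178977169
[[ 0.5639 -0.0548  0.1775]
 [ 0.5836 -0.118   0.1769]
 [ 0.5468 -0.1275  0.1558]
 [ 0.5281 -0.0659  0.1565]] [ 0.5556 -0.0916  0.1667]
[np.float64(0.0662), np.float64(0.0434), np.float64(0.0644), np.float64(0.043)]
yaw 17.100921699585573 [-0.29404303  0.9557471   0.00928296]
[0.47068383 0.01877064 0.02268665]
[ 0.53878897 -0.19949231  0.02246033]
(385, 335) [ 0.5275 -0.0991  0.1592]
(390, 372) [ 0.5126 -0.1012  0.1527]
(405, 345) [ 0.5239 -0.1084  0.1614]
```

```bash
cat >> h.py <<'E'
YAW,LEAN=np.radians(17.2),np.radians(29.1)
T=np.array([.5556,-.0916,.1667])
def frame():
    y=np.array([-np.sin(YAW),np.cos(YAW),0]);h=np.array([np.cos(YAW),np.sin(YAW),0])
    z=-np.sin(LEAN)*h+np.array([0,0,np.cos(LEAN)]);x=np.cross(y,z)
    return x,y,z
def goalR():
    x,y,z=frame();return np.c_[x,-z,y]
def goal(px,py,pz):
    x,y,z=frame();return T+px*x+py*y+pz*z
def rows(s,p1,R1,n):
    from scipy.spatial.transform import Slerp
    p0=s["ee_pos"];R0=Rn.from_quat(s["tcp_rot"]);R1=Rn.from_matrix(R1)
    S=Slerp([0,1],Rn.concatenate([R0,R1]))(np.linspace(0,1,n+1));p=np.linspace(p0,p1,n+1)
    off=[(S[i].inv().apply(p[i+1]-p[i])/.12).round(3).tolist() for i in range(n)]
    tw=[((S[i].inv()*S[i+1]).as_rotvec()/(np.pi/2)).round(3).tolist() for i in range(n)]
    print(off);print(tw)
def rel(s):
    x,y,z=frame();d=s["ee_pos"]-T
    print("t",s["t"],"pxyz mm",(np.array([d@x,d@y,d@z])*1e3).round(1),"w",round(s["width"]*1e3,1),"F xyz_p",np.array([s["wrist_force"]@a for a in (x,y,z)]).round(1),
     "roterr deg",np.degrees((Rn.from_quat(s["tcp_rot"]).inv()*Rn.from_matrix(goalR())).as_rotvec()).round(2))
E
python3 - <<'E'
from h import *
from cell import r
rows(r.get_state(),goal(-.029,0,.13),goalR(),12)
E
```

```text
[[-0.355, -0.009, -0.337], [-0.326, -0.015, -0.365], [-0.295, -0.019, -0.391], [-0.261, -0.021, -0.414], [-0.226, -0.022, -0.434], [-0.189, -0.02, -0.451], [-0.151, -0.017, -0.466], [-0.112, -0.013, -0.477], [-0.073, -0.006, -0.484], [-0.033, 0.002, -0.489], [0.007, 0.012, -0.49], [0.046, 0.023, -0.487]]
[[-0.013, 0.052, -0.025], [-0.013, 0.052, -0.025], [-0.013, 0.052, -0.025], [-0.013, 0.052, -0.025], [-0.013, 0.052, -0.025], [-0.013, 0.052, -0.025], [-0.013, 0.052, -0.025], [-0.013, 0.052, -0.025], [-0.013, 0.052, -0.025], [-0.013, 0.052, -0.025], [-0.013, 0.052, -0.025], [-0.013, 0.052, -0.025]]
```

>>> {"fn": "servo_tool", "kwargs": {"offset": [[-0.355,-0.009,-0.337],[-0.326,-0.015,-0.365],[-0.295,-0.019,-0.391],[-0.261,-0.021,-0.414],[-0.226,-0.022,-0.434],[-0.189,-0.02,-0.451],[-0.151,-0.017,-0.466],[-0.112,-0.013,-0.477],[-0.073,-0.006,-0.484],[-0.033,0.002,-0.489],[0.007,0.012,-0.49],[0.046,0.023,-0.487]], "twist": [[-0.013,0.052,-0.025],[-0.013,0.052,-0.025],[-0.013,0.052,-0.025],[-0.013,0.052,-0.025],[-0.013,0.052,-0.025],[-0.013,0.052,-0.025],[-0.013,0.052,-0.025],[-0.013,0.052,-0.025],[-0.013,0.052,-0.025],[-0.013,0.052,-0.025],[-0.013,0.052,-0.025],[-0.013,0.052,-0.025]], "claw": -0.4}}

```text
t: 1.65
ee_pos: [0.4709, -0.1201, 0.2632]
tcp_rot: [-0.647, -0.276, -0.077, 0.707]
wrist_force: [0.9, 0.8, -0.3]
width: 0.0597
```

```bash
python3 - <<'E'
from h import *
from cell import r
s=r.get_state();rel(s);print(s["qpos"].round(2))
c=r.read_camera("wrist");np.savez("pics/wrist1.npz",**c);cv2.imwrite("pics/wrist1.png",c["img"])
rel(r.get_state());rows(r.get_state(),goal(-.029,0,.13),goalR(),2)
E
```

```text
t 1.65 pxyz mm [-31.1  -2.1 127.8] w 59.7 F xyz_p [ 0.9  0.5 -0.8] roterr deg [-0.42 -0.56  0.19]
[-0.44 -0.26 -0.47  0.97  0.34  0.91]
t 1.7 pxyz mm [-30.8  -7.6 126.8] w 59.7 F xyz_p [ 2.5 -3.3 -0.5] roterr deg [-0.1  -0.83  0.2 ]
[[0.007, -0.013, 0.032], [0.007, -0.013, 0.032]]
[[-0.001, -0.005, 0.001], [-0.001, -0.005, 0.001]]
```

View pics/wrist1.png

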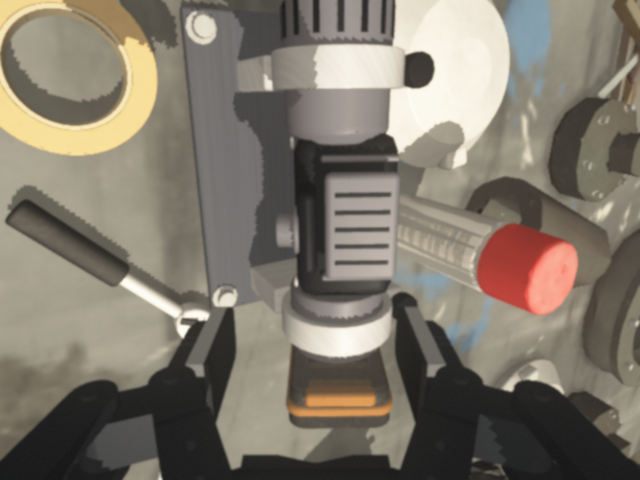

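```bash
python3 - <<'E'
from h import *
from cell import r
c=r.read_camera("wrist");np.savez("pics/wrist2.npz",**c)
rel(r.get_state())
X=cloud(c);x,y,z=frame();L=(X-T)@np.c_[x,y,z]*1e3
im=c["img"].astype(int)
g=L[185:270,332:390].reshape(-1,3);g=g[~np.isnan(g[:,0])]
A=np.c_[g[:,:2],np.ones(len(g))]
for _ in range(4):
    k=np.linalg.lstsq(A,g[:,2],rcond=None)[0];e=abs(g[:,2]-A@k);o=e<3;g,A=g[o],A[o]
print("plane tilt deg",np.degrees(k[:2]),"z0",k[2],"std",e.std())
# trigger mask: grey near plane
m=(abs(L[...,2]-k[2])<4)&(abs(L[...,0])<40)&(abs(L[...,1])<50)&(im.min(-1)>70)
m=m.astype(np.uint8);m=cv2.morphologyEx(m,cv2.MORPH_CLOSE,np.ones((9,9)))
n,lab,st,ce=cv2.connectedComponentsWithStats(m);i=1+st[1:,4].argmax();print(st[i])
P=L[lab==i];print("trig pct2/98",np.percentile(P,[1,99],axis=0).round(1).tolist(),"mid",np.percentile(P,[1,99],axis=0).mean(0).round(1))
rect=cv2.minAreaRect(P[:,:2].astype(np.float32));print(rect)
b=(L[...,0]>-65)&(L[...,0]<-36)&(abs(L[...,1])<25)&(L[...,2]>-20)&(L[...,2]<15)&(im.min(-1)>55)
B=L[b];print("button n",len(B),np.percentile(B,[1,50,99],axis=0).round(1).tolist())
E
```

```text
t 1.75 pxyz mm [-31.7  -4.5 126.8] w 59.6 F xyz_p [-0.3  1.   0.5] roterr deg [-0.3  -0.73  0.06]
plane tilt deg [0.15765327 0.35927064] z0 -0.23770805362510375 std 0.43239165328866863
[ 324  162   77  109 7931]
trig pct2/98 [[nan, nan, nan], [nan, nan, nan]] mid [nan nan nan]
((-8.0656099319458, 7.535736083984375), (74.37300109863281, 33.22065734863281), 61.952369689941406)
button n 857 [[-54.2, -14.6, -2.2], [-46.9, 3.7, 7.4], [-36.1, 14.9, 13.1]]
```

```bash
python3 - <<'E'
from h import *
c=np.load("pics/wrist2.npz");X=cloud(c);x,y,z=frame();L=(X-T)@np.c_[x,y,z]*1e3
im=c["img"].astype(int)
m=(abs(L[...,2])<3)&(abs(L[...,0])<32)&(abs(L[...,1])<42)&(im.min(-1)>60)
P=L[m];print("trig",len(P),np.percentile(P,[1,50,99],axis=0).round(1).tolist())
b=(L[...,0]>-60)&(L[...,0]<-43)&(abs(L[...,1])<25)&(L[...,2]>-14)&(L[...,2]<12)
B=L[b];v,u=np.nonzero(b);print("button",len(B),u.min(),u.max(),v.min(),v.max(),np.percentile(B,[2,50,98],axis=0).round(1).tolist())
for col in range(272,300,3):print(col,[L[vv,col].round(0).tolist() for vv in (222,232,242)],im[232,col])
E
```

```text
trig 7689 [[-23.6, -31.7, -2.6], [-1.9, 3.9, -0.4], [20.0, 35.0, 1.4]]
button 647 275 294 197 243 [[-54.2, -8.0, -1.9], [-48.7, 4.3, 6.7], [-43.1, 12.1, 10.0]]
272 [[-71.0, -41.0, -137.0], [-72.0, -51.0, -137.0], [-72.0, -61.0, -137.0]] [69 70 71]
275 [[-54.0, 3.0, 7.0], [-69.0, -51.0, -140.0], [-70.0, -61.0, -137.0]] [102 105 111]
278 [[-52.0, 3.0, 9.0], [-53.0, -4.0, 7.0], [-67.0, -62.0, -142.0]] [136 141 150]
281 [[-50.0, 3.0, 8.0], [-51.0, -3.0, 8.0], [-64.0, -62.0, -141.0]] [138 144 152]
284 [[-49.0, 3.0, 9.0], [-49.0, -3.0, 8.0], [-61.0, -63.0, -143.0]] [139 144 152]
287 [[-47.0, 3.0, 8.0], [-47.0, -3.0, 8.0], [-58.0, -63.0, -144.0]] [139 143 152]
290 [[-45.0, 3.0, 8.0], [-45.0, -3.0, 8.0], [-56.0, -64.0, -146.0]] [130 135 142]
293 [[-43.0, 4.0, 12.0], [-43.0, -2.0, 12.0], [-53.0, -65.0, -149.0]] [123 127 134]
296 [[-41.0, 4.0, 11.0], [-42.0, -2.0, 12.0], [-42.0, -10.0, 7.0]] [139 144 153]
299 [[-40.0, 4.0, 11.0], [-40.0, -2.0, 11.0], [-40.0, -9.0, 9.0]] [43 44 45]
```

>>> {"fn": "servo_tool", "kwargs": {"offset": [[0.005,0,0.054],[0,0.2,0],[0,0.2,0],[0,0.2,0],[0,0.15,0],[0,0.05,0],[0,0,0],[0,0,0]], "twist": [[-0.003,-0.008,0.001],[0,0,0],[0,0,0],[0,0,0],[0,0,0],[0,0,0],[0,0,0],[0,0,0]], "claw": -0.315}}

```text
t: 2.75
ee_pos: [0.5138, -0.097, 0.1806]
tcp_rot: [-0.649, -0.281, -0.071, 0.703]
wrist_force: [0.5, 0.5, -0.4]
width: 0.0563
```

```bash
python3 - <<'E'
from h import *
from cell import r
rel(r.get_state())
c=r.read_camera("wrist");np.savez("pics/wrist3.npz",**c);cv2.imwrite("pics/wrist3.png",c["img"])
E
```

```text
t 2.75 pxyz mm [-29.5   7.2  32.4] w 56.3 F xyz_p [ 0.3  0.3 -0.6] roterr deg [-0.21  0.42  0.06]
```

View pics/wrist3.png

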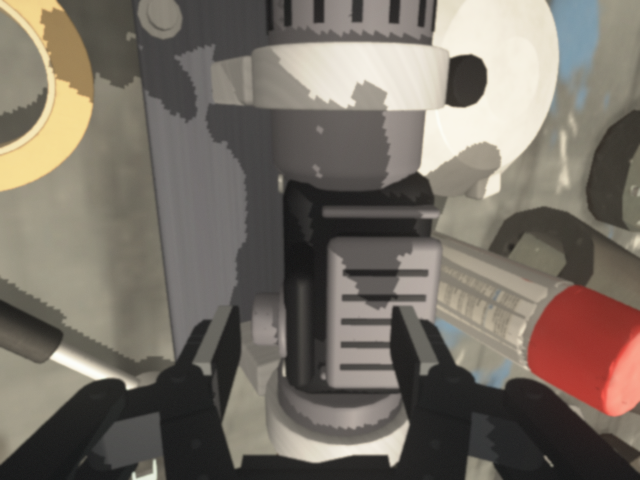

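>>> {"fn": "servo_tool", "kwargs": {"offset": [[-0.013,0,-0.035],[0,0.06,0],[0,0.03,0],[0,0,0],[0,0,0]], "twist": [[0,0.004,0],[0,0,0],[0,0,0],[0,0,0],[0,0,0]]}}

```text
t: 3.42
ee_pos: [0.5187, -0.1001, 0.1693]
tcp_rot: [-0.649, -0.278, -0.073, 0.705]
wrist_force: [0.3, 0.6, 1.2]
width: 0.0558
```

```bash
python3 -c "
from h import *
from cell import r
rel(r.get_state())"
```

```text
t 3.425 pxyz mm [-31.7   2.8  20.7] w 55.8 F xyz_p [1.  0.5 0.8] roterr deg [-0.24  0.01 -0.01]
```

Near contact. Now small steps.

>>> {"fn": "servo_tool", "kwargs": {"offset": [[0,0.02,0],[0,0.02,0],[0,0,0],[0,0,0]], "twist": [[0,0,0],[0,0,0],[0,0,0],[0,0,0]]}}

```text
t: 3.92
ee_pos: [0.521, -0.0995, 0.1656]
tcp_rot: [-0.649, -0.278, -0.073, 0.704]
wrist_force: [-2.8, -0.3, 4.3]
width: 0.0563
```

```bash
python3 -c "
from h import *
from cell import r
rel(r.get_state())"
```

```text
t 3.925 pxyz mm [-31.5   2.7  16.3] w 56.3 F xyz_p [-0.4  0.6  5.1] roterr deg [-0.21  0.01  0.03]
```

>>> {"fn": "servo_tool", "kwargs": {"offset": [[0,0.03,0],[0,0.03,0],[0,0,0],[0,0,0]], "twist": [[0,0,0],[0,0,0],[0,0,0],[0,0,0]]}}

```text
t: 4.42
ee_pos: [0.5244, -0.0984, 0.1591]
tcp_rot: [-0.649, -0.278, -0.073, 0.704]
wrist_force: [-4.8, -1.8, 5.8]
width: 0.0561
```

```bash
python3 -c "
from h import *
from cell import r
rel(r.get_state())"
```

```text
t 4.425 pxyz mm [-31.4   2.7   8.9] w 56.1 F xyz_p [-1.6 -0.3  7.5] roterr deg [-0.22  0.01  0.03]
```

>>> {"fn": "servo_tool", "kwargs": {"offset": [[0,0.02,0],[0,0.015,0],[0,0,0],[0,0,0]], "twist": [[0,0,0],[0,0,0],[0,0,0],[0,0,0]]}}

```text
t: 4.92
ee_pos: [0.5263, -0.0978, 0.1556]
tcp_rot: [-0.649, -0.278, -0.073, 0.704]
wrist_force: [-6.1, -0.5, 7.3]
width: 0.0564
```

```bash
python3 -c "
from h import *
from cell import r
rel(r.get_state())"
```

```text
t 4.925 pxyz mm [-31.4   2.7   4.8] w 56.4 F xyz_p [-1.7  1.3  9.3] roterr deg [-0.21  0.01  0.03]
```

>>> {"fn": "servo_tool", "kwargs": {"offset": [[0,0.012,0],[0,0,0],[0,0,0]], "twist": [[0,0,0],[0,0,0],[0,0,0]]}}

```text
t: 5.3
ee_pos: [0.527, -0.0976, 0.1544]
tcp_rot: [-0.649, -0.278, -0.073, 0.704]
wrist_force: [-6.4, -1.5, 7.7]
width: 0.0565
```

```bash
python3 -c "
from h import *
from cell import r
rel(r.get_state())"
```

```text
t 5.3 pxyz mm [-31.4   2.7   3.4] w 56.5 F xyz_p [-2.   0.5  9.9] roterr deg [-0.21  0.01  0.04]
```

>>> {"fn": "servo_tool", "kwargs": {"offset": [[0,0.012,0],[0,0,0],[0,0,0]], "twist": [[0,0,0],[0,0,0],[0,0,0]]}}

```text
t: 5.68
ee_pos: [0.5273, -0.0975, 0.1542]
tcp_rot: [-0.649, -0.279, -0.073, 0.704]
wrist_force: [-17.4, -2.2, 17.0]
width: 0.0561
```

```bash
python3 -c "
from h import *
from cell import r
rel(r.get_state())"
```

```text
t 5.675 pxyz mm [-31.3   2.7   3.1] w 56.1 F xyz_p [-6.9  3.  23.2] roterr deg [-0.18  0.    0.07]
```

>>> {"fn": "servo_tool", "kwargs": {"offset": [[0,0,0],[0,0,0],[0,0,0]], "twist": [[0,0,0],[0,0,0],[0,0,0]], "claw": -0.22}}

```text
t: 6.05
ee_pos: [0.5285, -0.0973, 0.1557]
tcp_rot: [-0.648, -0.28, -0.074, 0.704]
wrist_force: [-15.2, -0.7, 19.5]
width: 0.0522
```

```bash
python3 -c "
from h import *
from cell import r
rel(r.get_state())"
```

```text
t 6.05 pxyz mm [-29.4   2.6   3.8] w 52.2 F xyz_p [-3.4  3.8 24.2] roterr deg [-0.18  0.08  0.26]
```

>>> {"fn": "servo_tool", "kwargs": {"offset": [[0,-0.004,0],[0,0,0],[0,0,0]], "twist": [[0,0,0],[0,0,0],[0,0,0]], "claw": -0.13}}

```text
t: 6.42
ee_pos: [0.5296, -0.0969, 0.1571]
tcp_rot: [-0.648, -0.281, -0.075, 0.704]
wrist_force: [-9.5, 1.1, 18.0]
width: 0.0483
```

```bash
python3 -c "
from h import *
from cell import r
rel(r.get_state())"
```

```text
t 6.425 pxyz mm [-27.8   2.6   4.5] w 48.3 F xyz_p [ 1.1  3.8 20. ] roterr deg [-0.21  0.15  0.43]
```

>>> {"fn": "servo_tool", "kwargs": {"offset": [[0,0,0],[0,0,0],[0,0,0]], "twist": [[0,0,0],[0,0,0],[0,0,0]], "claw": -0.06}}

```text
t: 6.8
ee_pos: [0.5305, -0.0967, 0.1581]
tcp_rot: [-0.648, -0.283, -0.075, 0.704]
wrist_force: [-7.1, 3.3, 19.9]
width: 0.0457
```

```bash
python3 -c "
from h import *
from cell import r
rel(r.get_state())"
```

```text
t 6.8 pxyz mm [-26.5   2.6   4.9] w 45.7 F xyz_p [ 4.6  5.3 20.2] roterr deg [-0.22  0.19  0.57]
```

>>> {"fn": "servo_tool", "kwargs": {"offset": [[0,0,0],[0,0,0],[0,0,0]], "twist": [[0,0,0],[0,0,0],[0,0,0]], "claw": 0.0}}

```text
t: 7.18
ee_pos: [0.5312, -0.0965, 0.159]
tcp_rot: [-0.647, -0.284, -0.076, 0.704]
wrist_force: [-5.7, 5.6, 21.7]
width: 0.043
```

```bash
python3 - <<'E'
from h import *
from cell import r
rel(r.get_state())
c=r.read_camera("wrist");cv2.imwrite("pics/w4.png",cv2.resize(c["img"][200:460,180:480],None,fx=2.5,fy=2.2));np.savez("pics/wrist4.npz",**c)
E
```

```text
t 7.175 pxyz mm [-25.4   2.5   5.3] w 43.0 F xyz_p [ 7.2  7.1 20.8] roterr deg [-0.23  0.24  0.69]
```

View pics/w4.png

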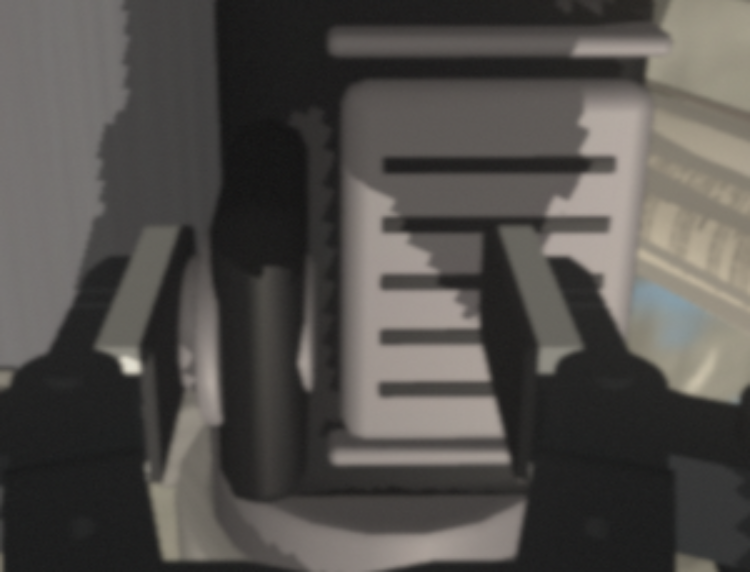

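>>> {"fn": "servo_tool", "kwargs": {"offset": [[0,0,0],[0,0,0],[0,0,0]], "twist": [[0,0,0],[0,0,0],[0,0,0]], "claw": 0.03}}

```text
t: 7.6
ee_pos: [0.5313, -0.0966, 0.1592]
tcp_rot: [-0.647, -0.284, -0.076, 0.703]
wrist_force: [-6.8, 4.2, 22.1]
width: 0.0415
```

```bash
python3 - <<'E'
from h import *
from cell import r
rel(r.get_state())
E
```

```text
t 7.6 pxyz mm [-25.2   2.4   5.4] w 41.5 F xyz_p [ 6.1  6.  21.9] roterr deg [-0.21  0.23  0.71]
```

>>> {"fn": "servo_tool", "kwargs": {"offset": [[0.012,0,0],[0.012,0,0],[0.012,0,0],[0.012,0,0],[0,0,0],[0,0,0]], "twist": [[0,0,0],[0,0,0],[0,0,0],[0,0,0],[0,0,0],[0,0,0]]}}

```text
t: 8.35
ee_pos: [0.5318, -0.0964, 0.1593]
tcp_rot: [-0.649, -0.279, -0.074, 0.704]
wrist_force: [-29.3, -4.5, 29.7]
width: 0.0417
```

```bash
python3 - <<'E'
from h import *
from cell import r
rel(r.get_state())
E
```

```text
t 8.35 pxyz mm [-24.7   2.5   5.3] w 41.7 F xyz_p [-11.2   4.4  40.2] roterr deg [-0.11  0.03  0.17]
```

>>> {"fn": "servo_tool", "kwargs": {"offset": [[-0.004,-0.015,0],[0,-0.01,0],[0,0,0],[0,0,0]], "twist": [[0,0,0],[0,0,0],[0,0,0],[0,0,0]]}}

```text
t: 8.85
ee_pos: [0.5313, -0.0964, 0.1597]
tcp_rot: [-0.649, -0.279, -0.074, 0.704]
wrist_force: [-5.7, -0.1, 8.8]
width: 0.0416
```

```bash
python3 - <<'E'
from h import *
from cell import r
rel(r.get_state())
E
```

```text
t 8.85 pxyz mm [-24.9   2.6   5.9] w 41.6 F xyz_p [-0.5  1.6 10.4] roterr deg [-0.2   0.05  0.16]
```

Button still in (B at −45.7), trigger at ~spring force. Ease off.

>>> {"fn": "servo_tool", "kwargs": {"offset": [[0,-0.015,0],[0,-0.015,0],[0,-0.015,0],[0,0,0],[0,0,0]], "twist": [[0,0,0],[0,0,0],[0,0,0],[0,0,0],[0,0,0]]}}

```text
t: 9.48
ee_pos: [0.5288, -0.0972, 0.1642]
tcp_rot: [-0.649, -0.279, -0.073, 0.704]
wrist_force: [-2.9, -0.8, 6.3]
width: 0.0417
```

```bash
python3 - <<'E'
from h import *
from cell import r
rel(r.get_state())
E
```

```text
t 9.475 pxyz mm [-25.    2.5  11.1] w 41.7 F xyz_p [0.4 0.1 7. ] roterr deg [-0.2   0.06  0.15]
```

>>> {"fn": "servo_tool", "kwargs": {"offset": [[0,-0.015,0],[0,-0.015,0],[0,0,0],[0,0,0]], "twist": [[0,0,0],[0,0,0],[0,0,0],[0,0,0]]}}

```text
t: 9.98
ee_pos: [0.5259, -0.0977, 0.1656]
tcp_rot: [-0.649, -0.278, -0.072, 0.705]
wrist_force: [0.3, -0.7, -0.7]
width: 0.0414
```

```bash
python3 - <<'E'
from h import *
from cell import r
rel(r.get_state())
E
```

```text
t 9.975 pxyz mm [-26.9   3.   13.8] w 41.4 F xyz_p [-0.3 -0.8 -0.6] roterr deg [-0.26 -0.01 -0.05]
```

>>> {"fn": "servo_tool", "kwargs": {"offset": [[0,-0.01,0],[-0.03,0,0],[0,0,0],[0,-0.1,0],[0,-0.3,0],[0,-0.4,0],[0,0,0],[0,0,0],[0,0,0],[0,0,0]], "twist": [[0,0,0],[0,0,0],[0,0,0],[0,0,0],[0,0,0],[0,0,0],[0,0,0],[0,0,0],[0,0,0],[0,0,0]], "claw": -0.35}}

```text
t: 11.22
ee_pos: [0.4778, -0.1127, 0.2482]
tcp_rot: [-0.648, -0.278, -0.072, 0.705]
wrist_force: [-0.4, -0.3, -0.9]
width: 0.0578
```

```bash
python3 - <<'E'
from h import *
from cell import r
rel(r.get_state())
c=r.read_camera("wrist");np.savez("pics/wrist5.npz",**c);cv2.imwrite("pics/w5.png",c["img"])
X=cloud(c);x,y,z=frame();L=(X-T)@np.c_[x,y,z]*1e3;im=c["img"]
q=(abs(L[...,0]+2)<15)&(abs(L[...,1]-2)<25)&(L[...,2]>-18)&(L[...,2]<5)
print("trigger z",np.percentile(L[q][:,2],[10,50,90]).round(1))
b=(L[...,0]>-62)&(L[...,0]<-43)&(abs(L[...,1]-2)<14)&(L[...,2]>-14)&(L[...,2]<14)
print("outside cheek: n",b.sum(),np.percentile(L[b],[2,50,98],axis=0).round(1).tolist())
c=r.read_camera("top");a=np.load("pics/top0.npz")
d=cv2.absdiff(c["img"],a["img"]).max(-1)
for n,(u,v) in dict(tape=(298,337),ratchet=(370,305),can=(327,165),cover=(253,185)).items():print(n,d[v-25:v+25,u-25:u+25].mean().round(1))
E
```

```text
t 11.225 pxyz mm [-30.7   2.8 110.4] w 57.8 F xyz_p [-0.9 -0.2 -0.5] roterr deg [-0.31 -0.01 -0.09]
trigger z [-7.3 -6.5 -5.6]
outside cheek: n 146 [[-45.3, -7.8, -2.4], [-44.1, 4.7, 6.9], [-43.1, 15.2, 12.9]]
tape 10.9
ratchet 14.0
can 7.7
cover 8.5
```

View pics/w5.png

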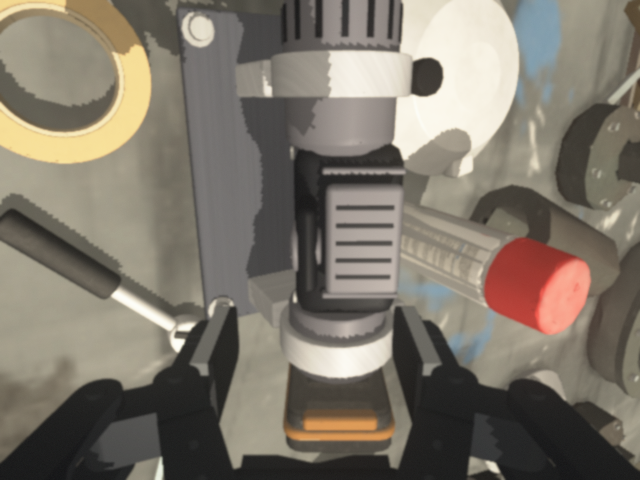

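The picture shows the button gone in flush (about (293,240)). The trigger pad at (363,240) stands 6.5 mm in, and the bystanders look untouched. The gripper is clear, so I'm handing in.

```bash
python3 -c "
from cell import r
print(r.sign_off())"
```

```text
the job is handed in; nothing more can be done
None
```

The polisher is set to run hands-free, and I handed the job in at about 11 s of the 32 s allowed; no verdict was reported.

- **Sequence:** I squeezed the trigger to its stop (about 23 N) before closing the other finger on the button. I then pushed the button to its stop, backed off until the trigger force fell to zero, opened the fingers and withdrew about 95 mm.
- **Trigger:** the last depth image shows it resting about 6.5 mm in.
- **Button:** its end no longer shows beyond the collar, so it is in by about 9 mm. It stood about 11 mm out beforehand.
- **Forces:** the highest wrist reading was about 42 N (40 N of it along the trigger), when I relieved the sideways load on the arm before easing off. I read forces only at the end of each move, so a brief higher peak would not have shown.
- **Bystanders:** all four look unmoved in the last wrist picture. I also compared the start and end top views, but those differences (8–14 grey levels) may include the arm and its shadow, so they prove little.

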